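Slide a cake card out of its rack and lay it on the scale

ROBOT

A 6-joint arm with a two-finger parallel gripper is mounted at the origin on the work surface; the furniture and walls round the work are solid. World frame = base frame: x ahead of the robot, y to its left, z up, the work surface at z = 0. Lengths are in mm, angles in rad, forces in N, time in s.
With the tool pointing down it reaches from about 325 to 850 mm from the base axis. Payload 15.5 kg.
Tool frame: the origin (TCP) lies at the very end of the fingers, on their centre line; the grasp point (between the pads) lies 19 mm behind it; z points along the fingers, y is the line along which they close (so a half turn about z gives the same grasp; the last joint's range is limited). The gripper opens to 91 mm and grips with 3 to 60 N. Pads are 32 mm wide; open, the fingers measure 118 mm over their backs; the gripper's body (76 mm by 178 mm) begins 60 mm behind the grasp point.
Start: joints at [-1.312, 0.494, 1.345, -0, 1.302, -0.096], TCP at [217.128, -586.073, 213.915] pointing down, gripper open.
Joint ranges: [-2.91, 2.91], [-0.82, 2.16], [0.22, 2.67], [-1.22, 4.37], [0.12, 2.79], [-3.08, 3.08]. Speed limits (rad/s): [1.89, 1.89, 2.57, 3.01, 3.01, 3.01].

INTERFACE

Orientations are given as a rotation vector (axis times angle).
In Python, from plant import status, vision, bot gives the robot as it stands. The module is installed in compiled form; this text tells all that it offers.
- The arm moves only by the tool carry_out, never from a script. Its arguments are lists of equal length, an entry for each row: "grip": the opening, from 0 (shut) to 1 (fully open); "travel": the shift along the tool's x, y, z as a fraction of full scale, a list of three; "rotation": the turn, a rotation vector about the tool's x, y, z as a fraction of full scale, a list of three. In form: {"grip": [grip, ...], "travel": [[x, y, z], ...], "rotation": [[wx, wy, wz], ...]}. A call has exactly 5 rows; each row is the pose to reach, as a shift and turn from the pose commanded when the call began, along the tool's axes at that moment, turning the shorter way round; what a row does not reach only later rows make up. Full scale, the value 1, is 500 mm for a shift and 180 degrees for a turn. A row lasts 1/8 s, in which the tool goes at most 62.5 mm and 10.7 degrees, less where a joint would pass 70% of its speed; a pose out of reach is approached as far as the arm can. A call with a number of a shift or a turn outside -1 to 1 is refused whole. A call with a gripper value outside its range is refused whole. The fingers move at their own pace and stop on an object; "squeeze" is the grip in N (left out, the last holds). Time passes only in rows, so rows that repeat a pose let the fingers close, or fill a call up. It gives the time, the measured TCP pose, the force, the opening and the grip force at its end, in the units of the state.
- status.read_state(): the state, without advancing time (a new reading comes with each control period).
- vision.get_image(name): name is "scene" or "top" or "wrist"; returns the picture (420x560x3 uint8, red, green, blue); there is no depth.
- vision.get_calibration(name): a dict with "K" (3x3 intrinsics, pixels), "k1" (the pictures are not rectified: a ray, as slopes to the right and down, at radius r is drawn at 1 + k1 r^2 times it, then the intrinsics apply), "pose" (4x4, takes a point from camera to world coordinates); the wrist camera has in their place "tool_from_camera" (4x4, takes a point from camera to tool coordinates, whose origin is the TCP and whose axes are the flange's). Camera axes: x right, y down, z forward; pixel columns grow to the right and rows downward; lengths in mm; the calibration is good to about 2 mm. A picture is of the moment at which its call begins: read the wrist's pose just before it. get_calibration takes no time and is no camera call.
- bot.sign_off(): hands the job in; it is judged then, once.
The state is a dict: "t": time; "joint_pos": joint angles; "qd": joint speeds; "joint_efforts": joint torques, N m; "tool_pos": TCP position; "tcp_rot": TCP orientation; "ft_force": force on the tool from outside, world axes, zero at the start; "torque": the same for the moment, N m; "opening": finger opening in mm; "grasp_force": force on a finger pad.
Only numpy, scipy, OpenCV 4.12 (cv2) and the standard library are available. Lean on these libraries where they do the work, as an engineer would, in place of code of your own. Each camera call takes 0.05 s, during which the arm holds its last target. There are 200 camera calls.

TASK

Slide the gold cake card forward in its steel rack (the thumb notch at the back leaves room for a fingertip behind it) until its front end sticks out over the rack's front lip far enough to be pinched, the card still lying flat. Then take hold of it there, lift it out and set it down, not dropped, flat on the scale's weighing plate, centred and crosswise: its length parallel to the side of the scale that carries the display, so that display and key stay clear. Leave the bottles and jars that stand around where they are.

Things in the scene. Friction and masses are not known exactly. Their poses are not given: they have to be found in the camera images.
- cake_card: gold-topped stiff cake card with a white core, 160 mm long (its x) x 64 mm wide (its y) x 3 mm thick, about 40 g; origin at the centre of its underside, gold face to +z; its -x end is the front end. Starts flat on the rack's bed between the cheeks (sides out of reach), front end 1 to 9 mm behind the front lip. Slides easily; more than 80 mm out it would tip off.
- card_front (a point): middle of the card's front edge at its underside (x = -80 mm in the card's frame); axes as the card's
- card_rack: bent-steel rack, fixed, 173 mm long (its x) x 74 mm wide (its y), 68 mm high; origin at the centre of its underside, on the table; -x is its open front, where the card comes out. Flat card bed 50 mm above the table from x = -85 to +85 mm. Cheeks along both sides, inner faces at y = +-34 mm, tops 68 mm above the table. Two stops at the back end (y = +-25 to +-37 mm, 59 mm high).
- rack_notch (a point): middle of the inner end of the rack's thumb notch, at bed height (rack frame x = +10, y = 0, z = 50 mm; axes as the rack's). The notch cuts the bed 46 mm wide (y = +-23 mm) from here to the back end (x = +85 mm), open behind, above and below (free down to 7 mm above the table): shut fingertips can dip 10 mm or more below the bed and push the card's rear edge. At its end the card is 65 mm out.
- rack_lip (a point): middle of the rack's front lip, top of the bed (rack frame x = -85, y = 0, z = 50 mm; axes as the rack's): a plain edge, with nothing in front of it or below it
- scale: grey and white digital kitchen scale 184 mm (its x) x 152 mm (its y) x 26 mm high, fixed; origin at the centre of its underside, on the table; its -x side, which looks roughly to the robot, carries the display and the round key (everything with x below -38 mm). The body round the plate is 20 mm high (key 23 mm).
- scale_plate (a point): centre of the top of the scale's square weighing plate (124 mm in x, 126 mm in y, rigid, top 26 mm above the table), 24 mm towards +x from the scale's origin; axes as the scale's. The finished card lies along y.
- pink_sprinkles: loose jar of pink sprinkles, 47 mm across, 63 mm high, standing upright behind the rack; leave it alone; origin under its centre
- gold_pot: loose small jar with white lid and gold contents, 42 mm across, 42 mm high, standing upright near the wall; leave it alone; origin under its centre
- gel_orange: loose orange-labelled colour bottle, 30 mm across, 86 mm high, standing upright to the right of the scale; leave it alone; origin under its centre
- gel_rose: loose rose-labelled colour bottle, 36 mm across, 127 mm high, standing upright to the far right; leave it alone; origin under its centre
Things that resemble listed ones, but are neither listed nor needed, are in the scene too. Of the things that look like the card_rack, the larger one is meant.

How it is judged:
By the outcome, as a careful person would: the job done as asked, in the order asked, and still so for the second after the job is handed in, with the robot touching nothing.
It also fails if it takes over 46 s, if anything falls off the work surface, if the arm or the gripper's body presses on something with over 40 N, if the wrist force passes 120 N, or if a joint passes its speed limit or range.

## Working session

There is one attempt and no reset: what is moved stays moved. The work goes in short steps, Python scripts to look and compute and a tool call to move; the robot and the scene stay as the last step left them, time stands still between calls to the robot, and variables do not carry over. Pictures are saved under pics/ and viewed, at most 13 in all, crops included, and the job is handed in when it is done.

Besides the shell and the picture viewer there is one more tool, called after "Call:" as name(argument=value, ...) on one line, values as JSON. carry_out: Moves the arm, as the interface text tells. Its arguments: {"type":"object","properties":{"grip":{"type":"array","items":{"type":"number"}},"travel":{"type":"array","items":{"type":"array","items":{"type":"number"}}},"rotation":{"type":"array","items":{"type":"array","items":{"type":"number"}}},"squeeze":{"type":"number"}},"required":["grip","travel","rotation"]}

```bash
mkdir -p pics; python3 - <<'E'
from plant import status, vision, bot
import cv2,numpy as np
for n in("scene","top"):
    im=vision.get_image(n); np.save(n+'.npy',im); cv2.imwrite(f'pics/{n}0.png',im[:,:,::-1])
    c=vision.get_calibration(n); print(n,c)
print(vision.get_calibration("wrist")); print(status.read_state())
E
```

```text
scene {'K': array([[413.67220697,   0.        , 282.40794347],
       [  0.        , 413.67220697, 214.5597245 ],
       [  0.        ,   0.        ,   1.        ]]), 'k1': -0.07823313486575896, 'pose': array([[ 5.34200898e-01, -4.63465296e-01,  7.06986082e-01,
        -3.70571126e+02],
       [-8.45346830e-01, -2.88657426e-01,  4.49517104e-01,
        -5.66035398e+02],
       [-4.25879488e-03, -8.37780884e-01, -5.45989975e-01,
         6.46838289e+02],
       [ 0.00000000e+00,  0.00000000e+00,  0.00000000e+00,
         1.00000000e+00]])}
top {'K': array([[402.73641311,   0.        , 277.38378486],
       [  0.        , 402.73641311, 209.29474122],
       [  0.        ,   0.        ,   1.        ]]), 'k1': -0.10204464724996873, 'pose': array([[-2.95344054e-03, -9.95111796e-01,  9.87106436e-02,
         2.61252181e+02],
       [-9.99549134e-01, -1.17832323e-05, -3.00254811e-02,
        -5.19724607e+01],
       [ 2.98798735e-02, -9.87548168e-02, -9.94663098e-01,
         1.23666982e+03],
       [ 0.00000000e+00,  0.00000000e+00,  0.00000000e+00,
         1.00000000e+00]])}
{'K': array(
[... 545 characters left out ...]
 0.1, 'joint_pos': array([-1.31152773e+00,  4.94132729e-01,  1.34605106e+00,  1.51896694e-05,
        1.30251312e+00, -9.55218658e-02]), 'qd': array([-2.25837032e-03, -3.16111685e-03, -2.11977407e-03, -7.87527536e-06,
       -4.26513312e-04,  9.42744876e-06]), 'joint_efforts': array([ 1.06324682e-03, -8.80239058e+01, -3.82540905e+01,  7.09648314e-02,
        4.82456759e-02, -4.07413359e-05]), 'tool_pos': array([ 217.02927692, -585.74857511,  213.39676674]), 'tcp_rot': array([-3.09120730e+00, -5.54184514e-01,  1.18888796e-04]), 'ft_force': array([ 0.40792781, -0.00506147, -0.50360341]), 'torque': array([-0.05156968, -0.00551515,  0.01732228]), 'grasp_force': 0.0, 'opening': 91.23078260034849}
```

View pics/top0.png

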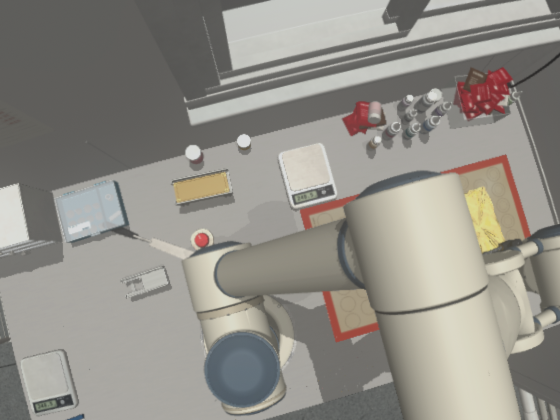

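View pics/scene0.png

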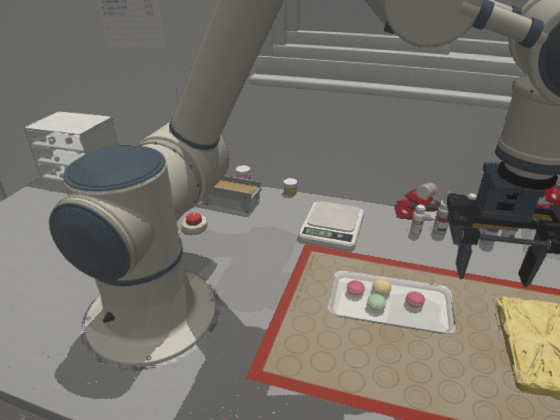

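```bash
cat > h.py <<'E'
import numpy as np,cv2
from scipy.spatial.transform import Rotation as R
from plant import status, vision, bot
def ray(name,px,T=None):
    c=vision.get_calibration(name)
    d=np.array([c['k1'],0,0,0,0.])
    u=cv2.undistortPoints(np.array(px,float).reshape(-1,1,2),c['K'],d)[:,0]
    P=c['pose'] if T is None else T@c['tool_from_camera']
    return P[:3,3],np.c_[u,np.ones(len(u))]@P[:3,:3].T
def plane(name,px,z,T=None):
    o,d=ray(name,px,T); return o+d*((z-o[2])/d[:,2])[:,None]
def proj(name,pts,T=None):
    c=vision.get_calibration(name); P=c['pose'] if T is None else T@c['tool_from_camera']
    q=(np.atleast_2d(pts)-P[:3,3])@P[:3,:3]; s=q[:,:2]/q[:,2:]
    s=s*(1+c['k1']*(s**2).sum(1))[:,None]; return s@c['K'][:2,:2].T+c['K'][:2,2]
def toolT():
    s=status.read_state(); T=np.eye(4); T[:3,:3]=R.from_rotvec(s['tcp_rot']).as_matrix(); T[:3,3]=s['tool_pos']; return T
E
python3 - <<'E'
from h import *
im=np.load('top.npy')[:,:,::-1]
a=cv2.resize(im[140:235,160:350],None,fx=4,fy=4,interpolation=cv2.INTER_CUBIC)
b=cv2.resize(np.load('scene.npy')[150:260,190:380][:,:,::-1],None,fx=2,fy=2,interpolation=cv2.INTER_CUBIC)
o=np.zeros((600,760,3),np.uint8);o[:380]=a;o[380:,:380]=b;  
cv2.imwrite('pics/c1.png',o)
hsv=cv2.cvtColor(im,cv2.COLOR_BGR2HSV)
m=cv2.inRange(hsv,(12,90,80),(28,255,255)); m[:,:165]=0;m[:,240:]=0;m[:165]=0;m[210:]=0
c=max(cv2.findContours(m,0,1)[0],key=cv2.contourArea)
r=cv2.minAreaRect(c);bp=cv2.boxPoints(r);print(r);w=plane('top',bp,53);print(w.round(1),np.linalg.norm(np.diff(w,axis=0),axis=1))
print('rough',plane('top',[[203,187],[307,175],[48,380],[147,282]],0).round())
E
```

```text
((200.84616088867188, 186.7307586669922), (19.41549301147461, 52.362998962402344), 78.69007110595703)
[[459.2 221.8  53. ]
 [490.1  69.2  53. ]
 [432.8  57.2  53. ]
 [402.2 209.   53. ]] [155.67154506  58.50546847 154.8374066 ]
rough [[ 453.  141.    0.]
 [ 492. -182.    0.]
 [-145.  620.    0.]
 [ 161.  309.    0.]]
```

View pics/c1.png

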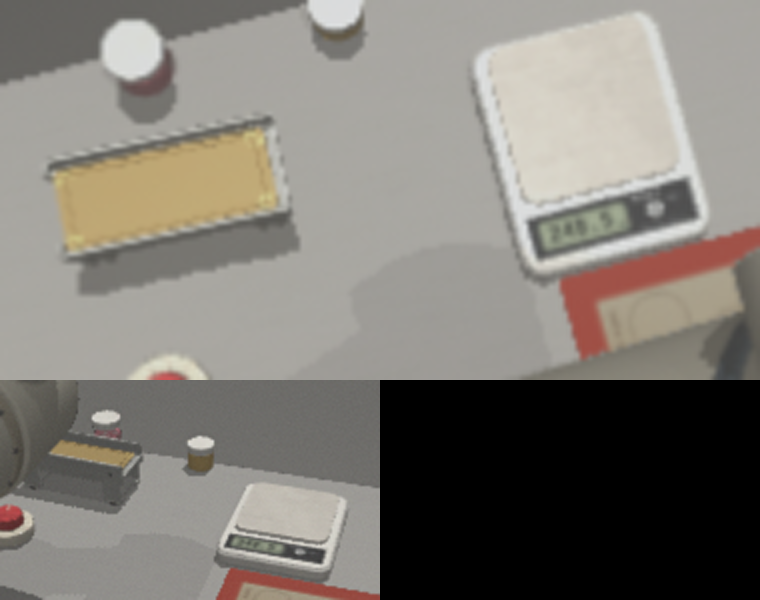

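Top view: rack with gold card at px (203,187), the scale at px (307,175). Candidates that could be confused: the small rack at (147,282), with no gold card, and a second scale at (48,380), which is out of reach beyond the left rear. I choose the larger rack with the card and the scale at (307,175). In the crop, a bare strip shows at the right end of the card, so the front is probably on the right. I'll confirm that with the wrist camera.

```bash
cat >> h.py <<'E'
def goto(p,yaw,rx=None):
    """numbers for a tool-down pose at p with tool x along yaw (deg)"""
    T=toolT(); y=np.radians(yaw)
    M=np.array([[np.cos(y),np.sin(y),0],[np.sin(y),-np.cos(y),0],[0,0,-1]])
    t=T[:3,:3].T@(np.array(p)-T[:3,3])/500; r=R.from_matrix(T[:3,:3].T@M).as_rotvec()/np.pi
    print('travel',t.round(4),'rot',r.round(4))
E
python3 -c "
from h import *
goto([446,139,215],101.4)"
```

```text
travel [ 0.933  -1.2001 -0.0018] rot [-3.000e-04 -3.000e-04 -4.504e-01]
```

Call:
carry_out(grip=[0.5,0.3,0,0,0], travel=[[0.38,-0.49,0],[0.38,-0.49,0],[0.38,-0.49,0],[0.38,-0.49,0],[0.38,-0.49,0]], rotation=[[0,0,0],[0,0,0],[0,0,0],[0,0,0],[0,0,0]])

```text
t: 0.72
tool_pos: [310.3, -288.3, 213.8]
tcp_rot: [-3.092, -0.554, -0.0]
ft_force: [1.7, 0.2, 0.4]
opening: 43.9
grasp_force: 0.0
```

```bash
python3 -c "
from h import *
goto([446,139,215],101.4)"
```

```text
travel [ 0.5511 -0.7073 -0.0021] rot [-0.000e+00 -1.000e-04 -4.505e-01]
```

Call:
carry_out(grip=[0,0,0,0,0], travel=[[0.55,-0.71,0],[0.55,-0.71,0],[0.55,-0.71,0],[0.55,-0.71,0],[0.55,-0.71,0]], rotation=[[0,0,-0.45],[0,0,-0.45],[0,0,-0.45],[0,0,-0.45],[0,0,-0.45]])

```text
t: 1.35
tool_pos: [404.1, 9.9, 214.0]
tcp_rot: [2.502, 1.899, 0.0]
ft_force: [2.1, -0.7, -0.2]
opening: 0.4
grasp_force: 0.0
```

```bash
python3 -c "
from h import *
goto([446,139,215],101.4)"
```

```text
travel [ 0.2713  0.0113 -0.002 ] rot [ 1.0e-04  0.0e+00 -1.5e-01]
```

Call:
carry_out(grip=[0,0,0,0,0], travel=[[0.27,0.01,0],[0.27,0.01,0],[0.27,0.01,0],[0.27,0.01,0],[0.27,0.01,0]], rotation=[[0,0,-0.15],[0,0,-0.15],[0,0,-0.15],[0,0,-0.15],[0,0,-0.15]])

```text
t: 1.98
tool_pos: [445.3, 135.5, 213.8]
tcp_rot: [-2.001, -2.422, 0.001]
ft_force: [-0.7, 0.1, -1.1]
opening: 0.7
grasp_force: 0.0
```

```bash
python3 - <<'E'
from h import *
T=toolT(); im=vision.get_image('wrist'); np.savez('w1',T=T,im=im); cv2.imwrite('pics/w1.png',im[:,:,::-1])
im2=vision.get_image('top');np.save('top1.npy',im2)
print(status.read_state()['tool_pos'])
hsv=cv2.cvtColor(im,cv2.COLOR_RGB2HSV)
m=cv2.inRange(hsv,(12,90,80),(28,255,255))
c=max(cv2.findContours(m,0,1)[0],key=cv2.contourArea)
r=cv2.minAreaRect(c);bp=cv2.boxPoints(r);print(r);w=plane('wrist',bp,53,T);print(w.round(1),np.linalg.norm(np.diff(w,axis=0),axis=1))
E
```

```text
[445.45119731 135.34752367 213.89511066]
((277.8381042480469, 187.58004760742188), (158.8167724609375, 67.21833801269531), 88.8982925415039)
[[396.3 212.5  53. ]
 [457.2 225.4  53. ]
 [494.3  70.1  53. ]
 [425.3  55.3  53. ]] [ 62.29106366 159.67033762  70.57451354]
```

View pics/w1.png

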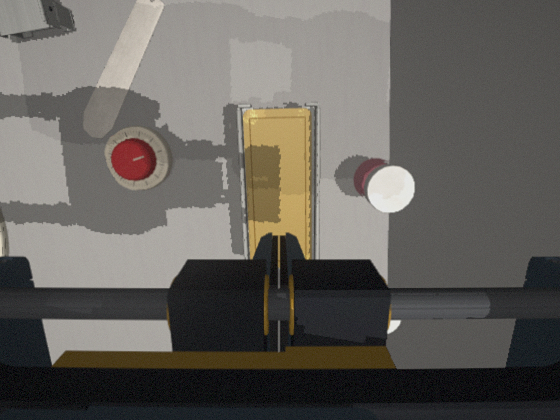

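The wrist view shows the rack's far (+y) end at row ~105, with stop flanges at px (242,105) and (314,105) and the card's rear edge between them. So the back is at +y and the front faces the scale. A close crop comes next.

```bash
python3 - <<'E'
from h import *
d=np.load('w1.npz');im=d['im'][:,:,::-1]
cv2.imwrite('pics/c2.png',cv2.resize(im[90:180,215:345],None,fx=6,fy=6,interpolation=cv2.INTER_NEAREST))
E
```

```text
(no output)
```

View pics/c2.png

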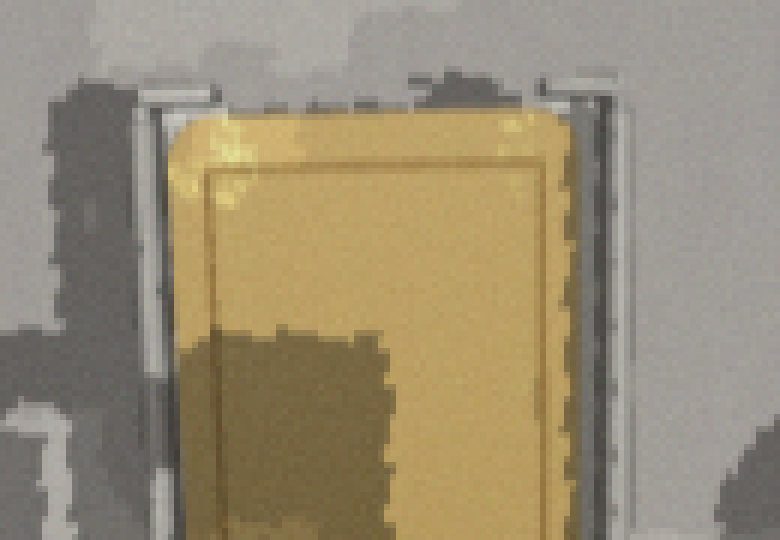

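```bash
python3 - <<'E'
from h import *
d=np.load('w1.npz');T=d['T']
f=lambda p,z: plane('wrist',np.array(p,float)/6+[215-.4,90-.4],z,T)
s=f([[140,90],[617,78]],59);print('stops',s.round(1),np.linalg.norm(s[1]-s[0]),s.mean(0).round(1))
c=f([[168,114],[575,109]],53);print('card rear',c.round(1),np.linalg.norm(c[1]-c[0]),c.mean(0).round(1))
ch=f([[138,110],[150,530],[632,110],[627,530]],68);print('cheeks',ch.round(1))
for a,b in((0,1),(2,3)):
  v=ch[a]-ch[b];print(np.degrees(np.arctan2(v[1],v[0])))
# gold edges per row/col fit
im=d['im'];hsv=cv2.cvtColor(im,cv2.COLOR_RGB2HSV);m=cv2.inRange(hsv,(12,90,60),(28,255,255))
L=[];Rr=[]
for r in range(118,225,4):
  x=np.where(m[r,225:335])[0]+225; L.append([x.min()-.5,r]);Rr.append([x.max()+.5,r])
for E in(L,Rr):
  w=plane('wrist',E,53,T); vx,vy,x0,y0=cv2.fitLine(w[:,:2].astype(np.float32),1,0,.01,.01).ravel(); print('gold side',np.degrees(np.arctan2(vy,vx)),x0,y0)
# top view, current card & front end
im=np.load('top1.npy');hsv=cv2.cvtColor(im,cv2.COLOR_RGB2HSV);m=cv2.inRange(hsv,(12,90,80),(28,255,255));m[:,:165]=0;m[:,240:]=0;m[:165]=0;m[210:]=0
im=np.load('top.npy')
# scale: plate/body in initial top image
g=cv2.cvtColor(im,cv2.COLOR_RGB2GRAY)[135:215,270:345]
b=(g>175).astype(np.uint8)
c=max(cv2.findContours(b,0,1)[0],key=cv2.contourArea)+[270,135]
r=cv2.minAreaRect(c);w=plane('top',cv2.boxPoints(r),20);print('scale',r,w.round(1),np.linalg.norm(np.diff(w,axis=0),axis=1),w.mean(0))
E
```

```text
stops [[392.  215.3  59. ]
 [462.5 230.7  59. ]] 72.13354846437218 [427.3 223.   59. ]
card rear [[396.1 212.7  53. ]
 [457.7 225.3  53. ]] 62.86561651940247 [426.9 219.   53. ]
cheeks [[393.2 212.4  68. ]
 [405.  150.9  68. ]
 [464.8 226.1  68. ]
 [477.7 164.9  68. ]]
100.85113551538815
101.97362939957964
gold side -77.70495 412.4876 136.21431
gold side -77.698364 474.30722 149.43225
scale ((307.4903259277344, 174.46414184570312), (58.56831741333008, 48.169376373291016), 74.93151092529297) [[ 558.3  -86.9   20. ]
 [ 599.1 -231.9   20. ]
 [ 421.5 -276.    20. ]
 [ 382.9 -132.7   20. ]] [150.67312527 183.0072489  148.40799072] [ 490.46104447 -181.86896405   20.        ]
```

```bash
python3 -c "
from h import *
goto([422.4,246,215],102)"
```

```text
travel [ 0.226  -0.0035 -0.0022] rot [-0.0001 -0.     -0.0063]
```

Call:
carry_out(grip=[0,0,0,0,0], travel=[[0.12,0,0],[0.226,-0.0035,0],[0.226,-0.0035,0.08],[0.226,-0.0035,0.16],[0.226,-0.0035,0.22]], rotation=[[0,0,-0.006],[0,0,-0.006],[0,0,-0.006],[0,0,-0.006],[0,0,-0.006]])

```text
t: 2.7
tool_pos: [422.2, 246.0, 102.7]
tcp_rot: [-1.977, -2.441, 0.001]
ft_force: [0.8, -0.1, 0.7]
opening: 0.5
grasp_force: 0.0
```

```bash
python3 -c "
from h import *
goto([422.4,246,38],102)"
```

```text
travel [-1.000e-04  5.000e-04  1.294e-01] rot [-0.0001  0.      0.    ]
```

Call:
carry_out(grip=[0,0,0,0,0], travel=[[0,0.0005,0.07],[0,0.0005,0.13],[0,0.0005,0.13],[-0.014,0.0005,0.13],[-0.028,0.0005,0.13]], rotation=[[0,0,0],[0,0,0],[0,0,0],[0,0,0],[0,0,0]])

```text
t: 3.32
tool_pos: [426.4, 232.8, 40.1]
tcp_rot: [1.974, 2.442, 0.003]
ft_force: [0.7, -0.2, 0.4]
opening: 0.2
grasp_force: 0.2
```

Call:
carry_out(grip=[0,0,0,0,0], travel=[[-0.014,0,0],[-0.028,0,0],[-0.042,0,0],[-0.056,0,0],[-0.065,0,0]], rotation=[[0,0,0],[0,0,0],[0,0,0],[0,0,0],[0,0,0]])

```text
t: 3.95
tool_pos: [432.4, 201.0, 38.9]
tcp_rot: [-1.975, -2.443, 0.0]
ft_force: [-0.7, 0.9, 0.5]
opening: 0.6
grasp_force: 0.2
```

```bash
python3 - <<'E'
from h import *
T=toolT();im=vision.get_image('top');w=vision.get_image('wrist');np.savez('w2',im=im,w=w,T=T)
print(T[:3,3],status.read_state()['ft_force'])
o=np.zeros((420,800,3),np.uint8);o[:,:420]=w[:,70:490,::-1];o[:380,420:]=cv2.resize(im[140:235,165:260,::-1],(380,380),interpolation=2)
cv2.imwrite('pics/c3.png',o)
E
```

```text
[432.44646848 200.95728258  38.86969536] [ 0.90284769  0.50384063 -0.37368954]
```

View pics/c3.png

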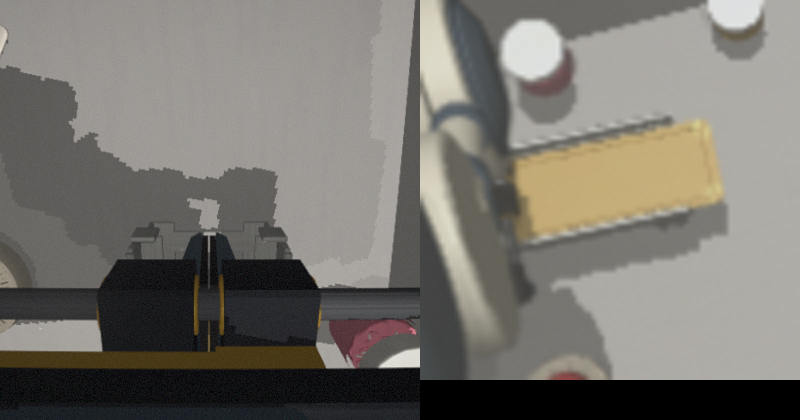

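Wrist view (left) shows the shut fingers between the rear stops. In the top crop (right), the card's front end at crop px (715,160) projects past the cheek ends. The card lies flat and square.

Call:
carry_out(grip=[0,0,0,0,0], travel=[[-0.012,0,0],[-0.024,0,0],[-0.036,0,0],[-0.044,0,0],[-0.05,0,0]], rotation=[[0,0,0],[0,0,0],[0,0,0],[0,0,0],[0,0,0]])

```text
t: 4.68
tool_pos: [437.7, 176.7, 38.9]
tcp_rot: [-1.975, -2.443, 0.0]
ft_force: [-0.8, -0.0, -0.2]
opening: 0.0
grasp_force: 0.1
```

```bash
python3 - <<'E'
from h import *
def meas(im):
    hsv=cv2.cvtColor(im,cv2.COLOR_RGB2HSV);m=cv2.inRange(hsv,(12,90,80),(28,255,255));m[:,:165]=0;m[:,250:]=0;m[:165]=0;m[215:]=0
    c=max(cv2.findContours(m,0,1)[0],key=cv2.contourArea);w=plane('top',c.reshape(-1,2)+.0,53)[:,:2]
    e=np.array([-.208,.978]);n=np.array([.978,.208]);q=(w-[445.3,138.4])
    print('rack x',(q@e).min().round(1),(q@e).max().round(1),'y',(q@n).min().round(1),(q@n).max().round(1), 'area',cv2.contourArea(c))
    f=q[(q@e)<(q@e).min()+3.5]; 
    # front corners
meas(np.load('top.npy'));meas(np.load('w2.npz')['im'])
im=vision.get_image('top');np.save('top3.npy',im);meas(im);print(toolT()[:3,3])
E
```

```text
rack x -76.9 78.3 y -28.2 30.3 area 915.5
rack x -111.3 38.6 y -30.5 30.0 area 878.0
rack x -135.8 11.3 y -31.2 30.0 area 861.0
[437.75566473 176.51979402  38.92467605]
```

Call:
carry_out(grip=[0,0,0,0,0], travel=[[0.02,0,0],[0.03,0,-0.08],[0.03,0,-0.18],[0.0,0,-0.22],[-0.1,0,-0.22]], rotation=[[0,0,0],[0,0,0],[0,0,0],[0,0,0],[0,0,0]])

```text
t: 5.35
tool_pos: [449.1, 129.5, 150.7]
tcp_rot: [1.969, 2.445, 0.005]
ft_force: [2.2, -0.5, 0.2]
opening: 0.4
grasp_force: 0.0
```

```bash
python3 -c "
from h import *
print(toolT()[:3,3])
p=np.array([445.3,138.4])-138*np.array([-.208,.978]);print(p)
goto([*p,150],102)"
```

```text
[449.12791667 129.53646189 150.7080779 ]
[474.004   3.436]
travel [-0.257  -0.0052  0.0014] rot [ 0.0013 -0.      0.0018]
```

Call:
carry_out(grip=[0.3,0.7,1,1,1], travel=[[-0.12,-0.002,0],[-0.23,-0.005,0],[-0.257,-0.005,0],[-0.257,-0.005,0],[-0.257,-0.005,0]], rotation=[[0,0,0.002],[0,0,0.002],[0,0,0.002],[0,0,0.002],[0,0,0.002]])

```text
t: 5.98
tool_pos: [472.3, 3.3, 148.8]
tcp_rot: [-1.98, -2.438, 0.0]
ft_force: [-0.4, -0.5, 0.2]
opening: 47.4
grasp_force: 0.0
```

```bash
python3 - <<'E'
from h import *
T=toolT();w=vision.get_image('wrist');np.savez('w3',w=w,T=T);cv2.imwrite('pics/w3.png',w[:,:,::-1])
im=w;hsv=cv2.cvtColor(im,cv2.COLOR_RGB2HSV);m=cv2.inRange(hsv,(12,90,50),(28,255,255))
c=[k for k in cv2.findContours(m,0,1)[0] if cv2.contourArea(k)>300]
e=np.array([-.208,.978]);n=np.array([.978,.208])
for k in c:
  q=plane('wrist',k.reshape(-1,2)+.0,53,T)[:,:2]-[445.3,138.4];print(cv2.boundingRect(k),(q@e).min(),(q@e).max(),(q@n).min(),(q@n).max())
t=T[:2,3]-[445.3,138.4];print('tcp rack',t@e,t@n,T[2,3])
E
```

```text
(157, 345, 346, 24) -285.19255300604823 -260.79895814643544 -115.50997706749843 207.29142356724955
(373, 275, 21, 60) -248.3215643452631 -190.03034857318607 78.8335366542262 99.32203001244118
(164, 275, 21, 60) -247.70136133076974 -189.52595934536657 -104.12155645524444 -83.35078014571359
(233, 0, 92, 216) -136.70604147592582 18.60649866512939 -33.80373078958732 30.467647517461216
tcp rack -137.74465075044233 -1.6973015894239367 148.8458952891008
```

View pics/w3.png

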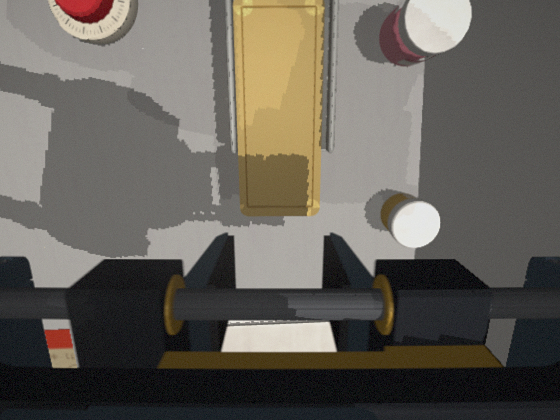

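Wrist view: the card's front edge is at row 215 (cols 240–320), centred between the opening fingertips at (225,237) and (335,237). The jars at (413,222) and (437,20) are clear.

Call:
carry_out(grip=[1,1,1,1,1], travel=[[0,0,0],[0,0,0.06],[0,0,0.13],[0,0,0.19],[0,0,0.204]], rotation=[[0,0,0],[0,0,0],[0,0,0],[0,0,0],[0,0,0]])

```text
t: 6.65
tool_pos: [471.7, 2.5, 45.7]
tcp_rot: [-1.98, -2.436, 0.002]
ft_force: [0.2, -0.3, 1.1]
opening: 90.9
grasp_force: 0.0
```

Call:
carry_out(grip=[1,1,0.75,0.6,0.6], travel=[[0,0,0],[0,0,0],[0,0,0],[0,0,0],[0,0,0]], rotation=[[0,0,0],[0,0,0],[0,0,0],[0,0,0],[0,0,0]], squeeze=20)

```text
t: 7.28
tool_pos: [472.8, 1.9, 47.2]
tcp_rot: [1.982, 2.437, 0.0]
ft_force: [2.5, -1.1, 0.4]
opening: 63.8
grasp_force: 1.0
```

Call:
carry_out(grip=[0.5,0.5,0.5,0.5,0.5], travel=[[0,0,0],[0,0,0],[0,0,0],[0,0,0],[0,0,-0.01]], rotation=[[0,0,0],[0,0,0],[0,0,0],[0,0,0],[0,0,0]], squeeze=25)

```text
t: 7.9
tool_pos: [472.8, 1.9, 51.9]
tcp_rot: [-1.982, -2.437, -0.0]
ft_force: [2.4, 0.4, -1.6]
opening: 62.8
grasp_force: 25.0
```

Call:
carry_out(grip=[0.5,0.5,0.5,0.5,0.5], travel=[[0,0,-0.02],[0,0,-0.04],[0,0,-0.06],[0,0,-0.08],[0,0,-0.1]], rotation=[[0,0,0],[0,0,0],[0,0,0],[0,0,0],[0,0,0]])

```text
t: 8.52
tool_pos: [472.5, 1.9, 102.6]
tcp_rot: [-1.982, -2.437, 0.0]
ft_force: [0.2, -0.3, -0.1]
opening: 63.1
grasp_force: 25.0
```

```bash
python3 - <<'E'
from h import *
T=toolT();w=vision.get_image('wrist');s=vision.get_image('scene');t=vision.get_image('top');np.savez('w4',w=w,T=T,s=s,t=t)
o=np.zeros((420,800,3),np.uint8);o[:,:420]=w[:,70:490,::-1];o[:380,420:]=cv2.resize(s[110:240,180:310,::-1],(380,380),interpolation=2)
cv2.imwrite('pics/c4.png',o)
q=plane('top',[[244,142],[375,143]],0);print(q)
E
```

```text
[[ 596.50396169   15.03104018    0.        ]
 [ 596.56823417 -401.56414616    0.        ]]
```

View pics/c4.png

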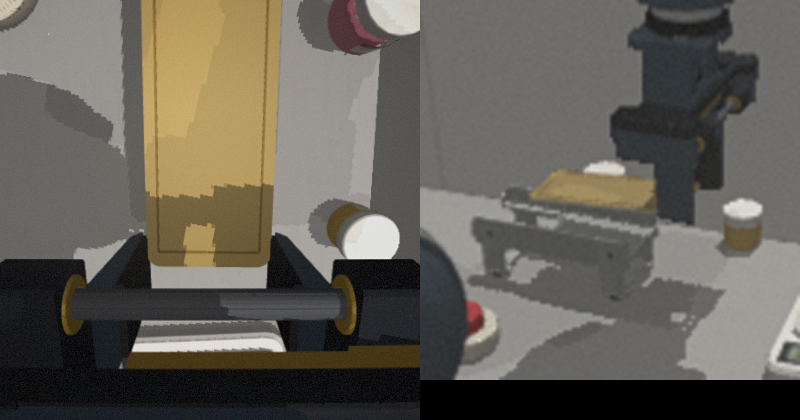

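Wrist view (left): the card is held by its sides, front edge at row ~265, between the pads. The scene crop (right) shows it level above the rack.

```bash
python3 - <<'E'
from h import *
im=np.load('top.npy')
sub=cv2.resize(im[130:220,265:350],None,fx=4,fy=4,interpolation=cv2.INTER_CUBIC).astype(int)
d=sub[:,:,0]-sub[:,:,2]; g=sub.sum(2)/3
b=((d>8)&(g>150)).astype(np.uint8);b=cv2.morphologyEx(b,cv2.MORPH_OPEN,np.ones((9,9)));b=cv2.morphologyEx(b,cv2.MORPH_CLOSE,np.ones((15,15)))
for nm,z,B in(('plate',26,b),('body',20,cv2.morphologyEx((g>178).astype(np.uint8),cv2.MORPH_OPEN,np.ones((5,5))))):
  c=max(cv2.findContours(B,0,1)[0],key=cv2.contourArea);px=(cv2.boxPoints(cv2.minAreaRect(c))-1.5)/4+[265,130]
  w=plane('top',px,z);e=np.diff(w[[0,1,2,3,0]],axis=0)
  print(nm,w.round(1).tolist(),w.mean(0).round(1),np.linalg.norm(e,axis=1).round(1),np.degrees(np.arctan2(e[:,1],e[:,0])).round(1),cv2.contourArea(c)/16)
D=np.load('w4.npz');w=D['w'];T=D['T'];I=np.eye(4)
hsv=cv2.cvtColor(w,cv2.COLOR_RGB2HSV);m=cv2.inRange(hsv,(12,90,40),(28,255,255))
P=[]
for r in range(10,225,10):
  x=np.where(m[r,190:370])[0]+190
  o,dd=ray('wrist',[[x.min()-.5,r],[x.max()+.5,r]],I)
  k=64/np.linalg.norm(dd[1]-dd[0]);q=o+k*dd;P.append(q.mean(0))
P=np.array(P);print('tool x/z fit slope',np.polyfit(P[:,0],P[:,2],1),'y vs x',np.polyfit(P[:,0],P[:,1],1),P[[0,-1]].round(1))
rr=np.where(m[:280,270:290].any(1))[0];print('front row',rr.max());
for z in(-6,-3):print(plane('wrist',[[280,rr.max()+.5]],z,I))
E
```

```text
plate [[558.3, -97.3, 26.0], [591.9, -221.7, 26.0], [466.8, -251.4, 26.0], [434.6, -128.1, 26.0]] [ 512.9 -174.6   26. ] [128.8 128.5 127.4 127.5] [ -74.9 -166.6  104.7   14. ] 1610.8125
body [[558.8, -86.6, 20.0], [599.8, -231.9, 20.0], [421.6, -276.2, 20.0], [382.8, -132.6, 20.0]] [ 490.7 -181.8   20. ] [151.  183.6 148.7 181.9] [ -74.3 -166.   105.1   14.7] 2721.125
tool x/z fit slope [ 0.08708076 -6.00800247] y vs x [ 0.0082575 -0.7054547] [[125.1   0.2   4.9]
 [ 26.9  -0.5  -3.9]]
front row 266
[[ 2.20256404  0.29731593 -6.        ]]
[[ 0.83840908  0.31617406 -3.        ]]
```

```bash
python3 - <<'E'
from h import *
I=np.eye(4)
for f,r0,r1,lo in(('w3',20,200,225),('w4',10,225,190)):
  D=np.load(f+'.npz');w=D['w'];hsv=cv2.cvtColor(w,cv2.COLOR_RGB2HSV);m=cv2.inRange(hsv,(12,90,40),(28,255,255))
  P=[]
  for r in range(r0,r1,6):
    x=np.where(m[r,lo:370])[0]+lo
    o,dd=ray('wrist',[[x.min()-.5,r],[x.max()+.5,r]],I);P.append((o+64/np.linalg.norm(dd[1]-dd[0])*dd).mean(0))
  P=np.array(P);print(f,np.polyfit(P[:,0],P[:,2],1),D['T'][2,3],D['T'][:3,2])
t=np.load('w4.npz')['t'];hsv=cv2.cvtColor(t,cv2.COLOR_RGB2HSV);m=cv2.inRange(hsv,(12,90,60),(28,255,255));m[:,:165]=0;m[:,290:]=0;m[:150]=0;m[225:]=0
c=max(cv2.findContours(m,0,1)[0],key=cv2.contourArea);q=plane('top',c.reshape(-1,2)+0.,106)[:,:2]-[445.3,138.4];e=np.array([-.208,.978]);print((q@e).min(),(q@e).max())
E
```

```text
w3 [-3.41269480e-03  9.72698973e+01] 148.8458952891008 [-4.77964254e-04  3.15452995e-04 -9.99999836e-01]
w4 [ 0.08316567 -5.8433923 ] 102.6496777990167 [-1.94589694e-04  1.51062013e-05 -9.99999981e-01]
-84.63791765332137 -60.14160672167758
```

```bash
cat >> h.py <<'E'
def place(h,tilt=5.0,c=(81.9,0,4.2),yaw=104.8,xy=(513.2,-175)):
    """numbers that put card point c (tool frame) at xy, h above the plate"""
    T=toolT(); y=np.radians(yaw)
    M=np.array([[np.cos(y),np.sin(y),0],[np.sin(y),-np.cos(y),0],[0,0,-1]])@R.from_euler('y',tilt,degrees=True).as_matrix()
    p=np.array([*xy,26+h])-M@np.array(c)
    print('tcp',p.round(1),'travel',(T[:3,:3].T@(p-T[:3,3])/500).round(4),'rot',(R.from_matrix(T[:3,:3].T@M).as_rotvec()/np.pi).round(4))
E
python3 -c "
from h import *
place(70)"
```

```text
tcp [ 534.1 -254.2   93. ] travel [-0.5264  0.0154  0.0189] rot [ 0.001   0.0279 -0.0168]
```

Call:
carry_out(grip=[0.5,0.5,0.5,0.5,0.5], travel=[[0,0,-0.01],[-0.05,0.001,-0.01],[-0.11,0.003,-0.01],[-0.17,0.005,-0.01],[-0.23,0.007,-0.01]], rotation=[[0,0.014,0],[0,0.028,0],[0,0.028,-0.005],[0,0.028,-0.01],[0,0.028,-0.017]], squeeze=35)

```text
t: 9.3
tool_pos: [499.4, -110.9, 106.5]
tcp_rot: [-1.873, -2.434, -0.085]
ft_force: [0.4, 0.0, -0.5]
opening: 62.4
grasp_force: 35.0
```

```bash
python3 -c "
from h import *
place(60)"
```

```text
tcp [ 534.1 -254.2   83. ] travel [-0.2979 -0.0064  0.0206] rot [ 0.0005 -0.0004  0.0003]
```

Call:
carry_out(grip=[0.5,0.5,0.5,0.5,0.5], travel=[[-0.07,-0.001,0],[-0.14,-0.002,0],[-0.21,-0.004,0.01],[-0.27,-0.006,0.018],[-0.298,-0.006,0.021]], rotation=[[0,0,0],[0,0,0],[0,0,0],[0,0,0],[0,0,0]])

```text
t: 9.93
tool_pos: [534.3, -254.4, 82.5]
tcp_rot: [-1.875, -2.433, -0.085]
ft_force: [-0.3, -0.4, -0.8]
opening: 62.7
grasp_force: 35.0
```

```bash
python3 - <<'E'
from h import *
T=toolT();w=vision.get_image('wrist');s=vision.get_image('scene');t=vision.get_image('top');np.savez('w5',w=w,T=T,s=s,t=t)
o=np.zeros((420,800,3),np.uint8);o[:,:420]=w[:,70:490,::-1];o[:380,420:]=cv2.resize(s[140:270,265:395,::-1],(380,380),interpolation=2)
cv2.imwrite('pics/c5.png',o)
I=np.eye(4);hsv=cv2.cvtColor(w,cv2.COLOR_RGB2HSV);m=cv2.inRange(hsv,(12,90,40),(28,255,255));P=[]
for r in range(10,225,6):
    x=np.where(m[r,190:370])[0]+190
    o,dd=ray('wrist',[[x.min()-.5,r],[x.max()+.5,r]],I);P.append((o+64/np.linalg.norm(dd[1]-dd[0])*dd).mean(0))
P=np.array(P);print(np.polyfit(P[:,0],P[:,2],1),np.polyfit(P[:,0],P[:,1],1))
rr=np.where(m[:280,270:290].any(1))[0];print('front row',rr.max())
place(60)
E
```

```text
[ 0.08563138 -5.46969095] [ 0.00835661 -0.67002245]
front row 266
tcp [ 534.1 -254.2   83. ] travel [-0.0024 -0.0007 -0.0002] rot [ 0.0006 -0.0004 -0.    ]
```

View pics/c5.png

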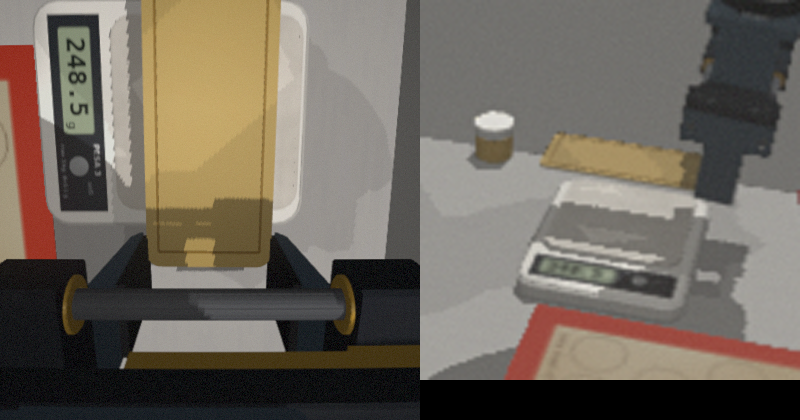

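Wrist view: the card sits over the plate with display and key clear. The scale's body edges are near cols 107 and 376 (at row 100), with its lower edge at row ~221. I'll check these against the top-view estimate of the scale.

```bash
python3 - <<'E'
from h import *
D=np.load('w5.npz');T=D['T'];w=D['w']
y=np.radians(14.6);B=np.array([[np.cos(y),-np.sin(y)],[np.sin(y),np.cos(y)]])
g=cv2.cvtColor(w,cv2.COLOR_RGB2GRAY).astype(int)
f=lambda px,z:((plane('wrist',px,z,T)[:,:2]-[513.2,-175])@B).round(1).tolist()
for r in(40,100,160):
  L=g[r,90:130];Q=g[r,355:390]; a=90+np.argmax(np.abs(np.diff(L)));b=355+np.argmax(np.abs(np.diff(Q)));print(r,a,b,f([[a+.5,r],[b+.5,r]],20),'want x -116, 68')
for c in(150,175,200):
  col=g[205:235,c];a=205+np.argmax(np.abs(np.diff(col)));print(c,a,f([[c,a+.5]],20),'want y -76')
for r in(30,90,120):
  print(r,g[r,345:385].tolist())
E
```

```text
40 117 375 [[-105.8, 50.2], [63.2, 50.5]] want x -116, 68
100 122 373 [[-105.1, 12.2], [63.7, 12.6]] want x -116, 68
160 126 370 [[-105.3, -27.8], [63.6, -27.3]] want x -116, 68
150 210 [[-91.1, -63.2]] want y -76
175 210 [[-73.3, -63.2]] want y -76
200 221 [[-55.8, -71.1]] want y -76
30 [156, 152, 152, 150, 155, 170, 175, 182, 179, 180, 180, 181, 179, 177, 178, 180, 180, 179, 186, 180, 183, 182, 187, 184, 182, 181, 184, 189, 201, 204, 203, 187, 159, 161, 156, 155, 155, 155, 153, 154]
90 [165, 162, 177, 198, 197, 197, 191, 188, 185, 189, 186, 183, 188, 184, 188, 186, 187, 188, 189, 186, 185, 187, 191, 191, 187, 191, 194, 204, 198, 176, 167, 159, 151, 146, 146, 147, 145, 146, 145, 148]
120 [158, 168, 183, 184, 182, 187, 185, 181, 183, 181, 182, 184, 179, 184, 181, 183, 183, 183, 180, 180, 181, 184, 179, 182, 184, 199, 208, 193, 169, 170, 159, 146, 144, 147, 150, 146, 151, 147, 146, 145]
```

```bash
python3 -c "
from h import *
place(3,xy=(511.9,-173.8))"
```

```text
tcp [ 532.8 -253.    26. ] travel [-0.0096 -0.0028  0.1136] rot [ 0.0006 -0.0004 -0.    ]
```

Call:
carry_out(grip=[0.5,0.5,0.5,0.5,0.5], travel=[[-0.002,-0.002,0.03],[-0.005,-0.003,0.06],[-0.008,-0.003,0.09],[-0.0096,-0.003,0.107],[-0.0096,-0.003,0.1136]], rotation=[[0,0,0],[0,0,0],[0,0,0],[0,0,0],[0,0,0]])

```text
t: 10.7
tool_pos: [532.9, -253.3, 25.6]
tcp_rot: [-1.873, -2.434, -0.085]
ft_force: [-0.7, 0.1, -0.2]
opening: 62.5
grasp_force: 35.0
```

```bash
python3 - <<'E'
from h import *
print(toolT()[:3,3],status.read_state()['ft_force']);s=vision.get_image('scene');np.save('s6.npy',s)
w=vision.get_image('wrist')
o=np.zeros((480,800,3),np.uint8);o[:420,:420]=w[:,70:490,::-1];o[:480,420:]=cv2.resize(s[160:260,290:385,::-1],(380,480),interpolation=2);cv2.imwrite('pics/c6.png',o)
place(-1,xy=(511.9,-173.8))
E
```

```text
[ 532.86435792 -253.25594593   25.6341616 ] [-0.67349759  0.10303737 -0.20546415]
tcp [ 532.8 -253.    22. ] travel [ 0.0001 -0.0002  0.0082] rot [ 0.0007 -0.0003  0.0002]
```

View pics/c6.png

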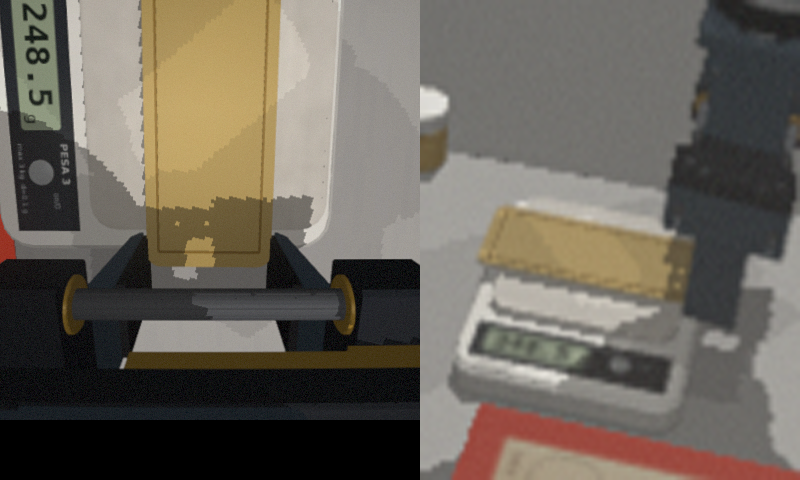

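The card hovers just over the plate, centred and with the display and key clear. Now I'll lower it in small steps until it touches.

Call:
carry_out(grip=[0.5,0.5,0.5,0.5,0.5], travel=[[0,0,0.0015],[0,0,0.003],[0,0,0.0045],[0,0,0.006],[0,0,0.006]], rotation=[[0,0,0],[0,0,0],[0,0,0],[0,0,0],[0,0,0]])

```text
t: 11.42
tool_pos: [533.0, -253.2, 23.3]
tcp_rot: [-1.874, -2.434, -0.085]
ft_force: [-0.3, 0.1, -0.1]
opening: 62.0
grasp_force: 35.0
```

Call:
carry_out(grip=[0.5,0.5,0.5,0.5,0.5], travel=[[0,0,0.001],[0,0,0.001],[0,0,0.002],[0,0,0.002],[0,0,0.002]], rotation=[[0,0,0],[0,0,0],[0,0,0],[0,0,0],[0,0,0]])

```text
t: 12.05
tool_pos: [533.0, -253.1, 22.4]
tcp_rot: [-1.874, -2.435, -0.085]
ft_force: [-0.7, -0.6, 0.2]
opening: 62.2
grasp_force: 35.0
```

Call:
carry_out(grip=[0.5,0.5,0.5,0.5,0.5], travel=[[0,0,0.001],[0,0,0.001],[0,0,0.002],[0,0,0.002],[0,0,0.002]], rotation=[[0,0,0],[0,0,0],[0,0,0],[0,0,0],[0,0,0]])

```text
t: 12.68
tool_pos: [533.1, -253.2, 21.7]
tcp_rot: [-1.874, -2.435, -0.085]
ft_force: [-1.2, -0.6, 7.7]
opening: 62.3
grasp_force: 35.0
```

Contact at 7.7 N, so I release.

Call:
carry_out(grip=[0.72,0.76,0.82,0.85,0.85], travel=[[0,0,0],[0,0,0],[0,0,0],[0,0,0],[0,0,-0.004]], rotation=[[0,0,0],[0,0,0],[0,0,0],[0,0,0],[0,0,0]])

```text
t: 13.3
tool_pos: [532.9, -253.1, 23.3]
tcp_rot: [-1.874, -2.434, -0.085]
ft_force: [0.7, 0.9, 0.2]
opening: 77.2
grasp_force: 0.0
```

Call:
carry_out(grip=[0.85,0.85,0.85,0.85,0.85], travel=[[0,0,-0.02],[0,0,-0.06],[0,0,-0.12],[0,0,-0.2],[0,0,-0.28]], rotation=[[0,0,0],[0,0,0],[0,0,0],[0,0,0],[0,0,0]])

```text
t: 13.92
tool_pos: [535.7, -265.3, 164.8]
tcp_rot: [-1.874, -2.435, -0.085]
ft_force: [-0.2, -0.5, 0.7]
opening: 77.6
grasp_force: 0.0
```

```bash
python3 - <<'E'
from h import *
T=toolT();w=vision.get_image('wrist');s=vision.get_image('scene');t=vision.get_image('top');np.savez('w7',w=w,T=T,s=s,t=t)
o=np.zeros((420,800,3),np.uint8);o[:,:420]=w[:,70:490,::-1];o[:380,420:]=cv2.resize(t[130:225,260:355,::-1],(380,380),interpolation=2);cv2.imwrite('pics/c7.png',o)
y=np.radians(14.6);B=np.array([[np.cos(y),-np.sin(y)],[np.sin(y),np.cos(y)]])
hsv=cv2.cvtColor(w,cv2.COLOR_RGB2HSV);m=cv2.inRange(hsv,(12,90,40),(28,255,255));m[260:]=0
c=max(cv2.findContours(m,0,1)[0],key=cv2.contourArea);bp=cv2.boxPoints(cv2.minAreaRect(c))
q=plane('wrist',bp,29,T)[:,:2];print('card',q.mean(0),((q-[513.2,-175])@B).round(1).tolist())
print(T[:3,3])
E
```

```text
card [ 512.5843841  -174.04427098] [[-32.4, 81.1], [30.9, 81.5], [34.6, -79.0], [-34.5, -79.3]]
[ 535.72256362 -265.27472701  164.82980898]
```

View pics/c7.png

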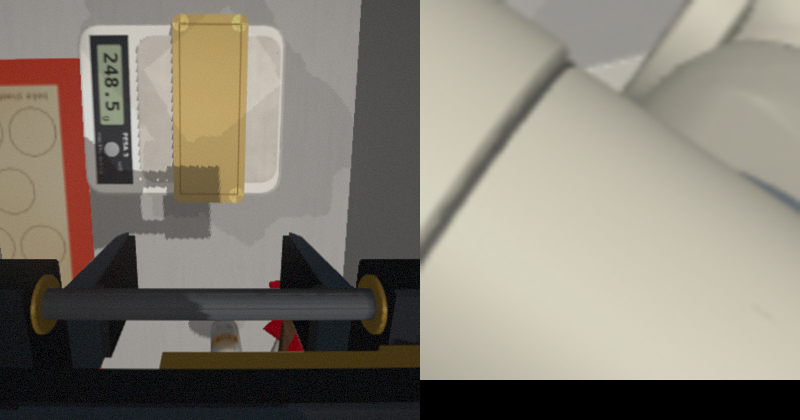

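The wrist view shows the card flat and crosswise on the plate, at crop px cols 172–247, rows 15–202. It overhangs both ends equally, the display and key are clear, and the gripper is well above it.

```bash
python3 -c "
from plant import bot
print(bot.sign_off())"
```

```text
the job is handed in; nothing more can be done
None
```

The cake card lies flat and crosswise on the weighing plate, within about 2 mm of centre by camera measurement; the bottles and jars were not touched, and the job was handed in at about 14 s.

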